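Tamp the glue-up press plate down level, then jog the vacuum pump

ROBOT

A 6-joint arm with a two-finger parallel gripper is mounted at the origin on a cart in front of the work surface, level with it; the furniture and walls round the work are solid. World frame = base frame: x ahead of the robot, y to its left, z up, the work surface at z = 0. Lengths are in mm, angles in degrees, forces in N, time in s.
With the tool pointing down it reaches from about 300 to 850 mm from the base axis. Payload 4.2 kg.
Tool frame: the origin (TCP) lies on the centre line of the jaws, within the pads' length; the fingertips stand 14 mm ahead of it and the grasp point (between the pads) lies 5 mm behind it; z points along the fingers, y is the line along which they close (so a half turn about z gives the same grasp; the last joint's range is limited). The gripper opens to 91 mm and grips with 3 to 60 N. Pads are 32 mm wide; open, the fingers measure 118 mm over their backs; the gripper's body (76 mm by 178 mm) begins 60 mm behind the grasp point.
Start: joints at [-1.146, 18.312, 89.639, -0, 72.044, -1.146], TCP at [575.015, 0, 227.976] pointing down, gripper open.
Joint ranges: [-177.97, 177.97], [-48.28, 115.42], [12.27, 149.76], [-77.06, 257.06], [2.81, 150.46], [-146.56, 146.56]. Speed limits (degrees/s): [147.25, 147.25, 180, 180, 180, 180].

INTERFACE

Orientations are given as [roll, pitch, yaw] about the fixed x, y, z axes, in that order (R = Rz(yaw) Ry(pitch) Rx(roll)).
In Python, from workcell import env gives the robot as it stands.
- The arm moves only by the tool arm_command, never from a script. Its argument "motion" is a list of rows, each an object with "offset": the shift along the tool's x, y, z in m, a list of three; "spin": the turn about the tool's z in rad. In form: [{"offset": [tx, ty, tz], "spin": spin}, ...]. A call has 1 to 5 rows; each row shifts and turns the commanded pose from where the row before left it, along the tool's axes as they then stand; what a row does not reach is not made up. A row lasts 1/8 s, in which the tool goes at most 62.5 mm and 10.7 degrees, less where a joint would pass 70% of its speed; a pose out of reach is approached as far as the arm can. A call with a gripper value outside its range is refused whole. "jaw" is the finger opening in m, from 0 to 0.0912, set as the call begins (left out, the last holds). The fingers move at their own pace and stop on an object; "newtons" is the grip in N (left out, the last holds). Time passes only in rows, so rows that do not move let the fingers close. It gives the time, the measured TCP pose, the force, the opening and the grip force at its end, in the units of the state.
- env.state(): the state, without advancing time (a new reading comes with each control period).
- env.grab_frame(name): name is "scene" or "side" or "wrist"; returns (picture, depth): 400x640x3 uint8, blue, green, red; 400x640 float32, mm along the optical axis (not along the pixel's ray), 0 where there is no reading.
- env.camera_model(name): a dict with "fx", "fy", "cx", "cy" (pixels), "k1" (the pictures are not rectified: a ray, as slopes to the right and down, at radius r is drawn at 1 + k1 r^2 times it, then the intrinsics apply), "eye" and "rotation" of the camera in the world; the wrist camera has in their place "hand_eye" (4x4, takes a point from camera to tool coordinates, whose origin is the TCP and whose axes are the flange's). Camera axes: x right, y down, z forward; pixel columns grow to the right and rows downward; lengths in mm; the calibration is good to about 2 mm. A picture is of the moment at which its call begins: read the wrist's pose just before it. camera_model takes no time and is no camera call.
- env.job_done(): hands the job in; it is judged then, once.
Trained networks look in the newest picture that a camera, given by its name, has taken for a name from the list of things; names that differ only in an ending like _2 or _b are one class to them, and where a whole thing is asked for, a point or a joint stands for the part that bears it (a point fixed in the world has none). Each returns a list of dicts, best first, with "score" (0 to 1); they miss things now and then, are a little off and sometimes report something else, mostly with a low value. They report only what shows in the picture. A call takes as long as a camera call.
- env.boxes_of(camera, target): "bbox" ([left, top, right, bottom] in pixels, round what is visible of it).
- env.pinpoint(camera, target): "location" ([column, row] in pixels: a listed point, or the origin of a listed thing).
The state is a dict: "time_s": time; "qpos": joint angles; "qvel": joint speeds; "effort": joint torques, N m; "ee_pos": TCP position; "ee_rot": TCP orientation; "force": force on the tool from outside, world axes, zero at the start; "torque": the same for the moment, N m; "gripper_width": finger opening in mm; "gripper_force": force on a finger pad.
Only numpy, scipy, OpenCV 4.12 (cv2) and the standard library are available. Lean on these libraries where they do the work, as an engineer would, in place of code of your own. Each camera call takes 0.05 s, during which the arm holds its last target. There are 200 camera calls.

TASK

Take the red-handled tamper by its grip and press the sprung aluminium plate of the blue press straight down with the tamper's flat face until it bottoms out level on the work hidden beneath it, leaning on it there with about 25 N for a good second (never more than 45 N, and never touching the plate with the gripper). Stand the tamper back upright on the cork pad. Once the plate is down, and not before, hold the orange jog button on the grey control box fully down for at least two seconds to run the vacuum hold, then let it go; leave the tools lying round about where they are.

Things in the scene. Friction and masses are not known exactly. Their poses are not given: they have to be found in the camera images.
- press: Blue open-topped press frame, fixed to the table, 150 (x) x 120 (y) x 60 mm high, walls 13 mm thick, so the opening is 124 x 94 mm. Origin: centre of its underside, on the table; z up. It may be turned about z by up to 0.4 rad.
- plate_top (a point): Centre of the top face of the aluminium pressure plate in the frame: 112 x 82 x 12 mm, long side along the press's x; a black outline shows where the tamper's 90 x 60 mm face goes. z is the plate's upward normal. At the start 60 to 66 mm above the press's origin (level with the rim or just above) and leaning up to 0.1 rad; it can lean about both level axes. Bottomed out it is level.
- plate_lift (a joint): How far the plate is pushed down, m: 0 to 0.006 at the start. Springs and friction catches resist with about 3 to 9 N and keep it at whatever height and lean it is left. It bottoms out on the hidden work beneath, whose thickness differs each time: somewhere from 0.012 to 0.024 (plate top 6 to 18 mm below the rim). There it comes level and the force climbs steeply.
- tamper: Loose tamper, 0.25 to 0.5 kg: steel foot 90 (x) x 60 (y) x 20 mm with a flat rubber face underneath, and on its middle an upright red grip 60 mm long (x), 24 mm thick (y), from 20 to 71 mm above the face. Origin: centre of the flat face underneath; z up. Pinch the grip across its 24 mm thickness (along y) from above. A half turn about z makes no difference.
- pad: Fixed cork pad 130 (x) x 100 (y) x 4 mm on the table, where the tamper stands at the start and must stand at the end, near the middle. Origin: centre of its underside. It lies to the left of the press or to the right of it, the control box on the other side.
- control_box: Grey control box 96 x 78 x 38 mm, fixed to the table, with the orange button on top. Origin: centre of its underside.
- jog_button_top (a point): Centre of the top of the orange round push button, 36 mm across, on the control box; it is pushed straight down.
- jog_button (a joint): How far the orange button is pushed, m: 0 = up, 0.007 = fully down (about 6 N; it springs back). It counts as held down beyond 0.005.
- flat_file: Bystander: flat file with a wooden handle, 225 x 25 x 25 mm, lying near the front edge.
- small_hammer: Bystander: small hammer, 200 x 78 x 20 mm, lying behind the press.
- dark_blank: Bystander: dark octagonal wooden handle blank, 23 x 118 x 19 mm, lying near the front edge.
- marker_1: Bystander: felt marker, 124 x 13 x 14 mm, lying behind the work on the right.
- screwdriver: Bystander: screwdriver with a red handle, 180 x 24 x 24 mm, lying near the front edge on the left.

How it is judged:
By the outcome, as a careful person would: the job done as asked, in the order asked, and still so for the second after the job is handed in, with the robot touching nothing.
It also fails if it takes over 72 s, if anything falls off the work surface, if the arm or the gripper's body presses on something with over 40 N, if the wrist force passes 120 N, or if a joint passes its speed limit or range.

## Working session

There is one attempt and no reset: what is moved stays moved. The work goes in short steps, Python scripts to look and compute and a tool call to move; the robot and the scene stay as the last step left them, time stands still between calls to the robot, and variables do not carry over. Pictures are saved under pics/ and viewed, at most 10 in all, crops included, and the job is handed in when it is done.

Besides the shell and the picture viewer there is one more tool, called after "Request:" as name(argument=value, ...) on one line, values as JSON. arm_command: Moves the arm, as the interface text tells. Its arguments: {"type":"object","properties":{"motion":{"type":"array"},"jaw":{"type":"number"},"newtons":{"type":"number"}},"required":["motion"]}

```bash
mkdir -p pics; ls; cat > h.py <<'E'
import numpy as np, cv2
from workcell import env
from scipy.spatial.transform import Rotation as R
def cam(n):
    m=env.camera_model(n)
    if n=='wrist':
        s=env.state(); T=np.eye(4); T[:3,:3]=R.from_euler('xyz',s['ee_rot'],degrees=True).as_matrix(); T[:3,3]=s['ee_pos']
        T=T@np.array(m['hand_eye'])
    else:
        T=np.eye(4); T[:3,:3]=m['rotation']; T[:3,3]=m['eye']
    return m,T
def slopes(m,uv):
    K=np.array([[m['fx'],0,m['cx']],[0,m['fy'],m['cy']],[0,0,1.]])
    return cv2.undistortPoints(np.array(uv,float).reshape(-1,1,2),K,np.array([m['k1'],0,0,0,0.])).reshape(-1,2)
def world_depth(m,T,uv,d):
    s=slopes(m,uv); d=np.array(d,float).reshape(-1,1)
    return (np.c_[s,np.ones(len(s))]*d)@T[:3,:3].T+T[:3,3]
def world_z(m,T,uv,z):
    s=slopes(m,uv); v=np.c_[s,np.ones(len(s))]@T[:3,:3].T
    return T[:3,3]+v*((z-T[2,3])/v[:,2])[:,None]
def cloud(n):
    m,T=cam(n); p,d=env.grab_frame(n)
    vv,uu=np.mgrid[:400,:640]
    P=world_depth(m,T,np.c_[uu.ravel(),vv.ravel()],d.ravel()).reshape(400,640,3); P[d==0]=np.nan
    return p,d,P
E
python3 - <<'E'
from h import *
print(env.state())
for n in ['scene','side']:
    m,T=cam(n); print(n,T.round(3).tolist())
    p,d,P=cloud(n); cv2.imwrite(f'pics/{n}0.png',p); np.save(f'{n}0.npy',P)
    for t in ['press','plate_top','tamper','pad','control_box','jog_button_top']:
        r=env.pinpoint(n,t)[:2]
        for q in r:
            u,v=q['location']; ui,vi=int(round(u)),int(round(v))
            print(n,t,round(q['score'],2),np.round([u,v]),P[min(vi,399),min(ui,639)].round(), world_z(m,T,[[u,v]],0)[0].round())
E
```

```text
pics
{'time_s': 0.0, 'qpos': array([-1.14652122e+00,  1.83491231e+01,  8.97070626e+01,  1.56440519e-03,
        7.20423255e+01, -1.14398995e+00]), 'qvel': array([-0.02590611, -0.07982995,  0.03418452,  0.0715738 ,  0.11431304,
        0.0284306 ]), 'effort': array([-5.01459035e-04, -4.12465632e+01, -2.31973493e+01,  7.28826877e-02,
        4.58198413e-02, -1.41870069e-04]), 'ee_pos': array([5.74517906e+02, 1.26937181e-02, 2.27141044e+02]), 'ee_rot': array([-1.79901538e+02, -3.45384722e-03,  8.99969822e+01]), 'force': array([ 0.78985919,  0.68183182, -0.18953749]), 'torque': array([ 0.02381018, -0.00012913,  0.00464646]), 'gripper_force': 0.0, 'gripper_width': 91.0104031543833}
scene [[-134.524, 0.93, -143.856, 81.94], [-134.524, 0.93, -143.856, 640.917], [-134.524, 0.93, -143.856, 828.85], [0.0, 0.0, 0.0, 1.0]]
scene press 0.58 [328. 219.] [-149898. -149339. -149151.] [-747. -188.    0.]
scene press 0.24 [382. 263.] [-160472. -159913. -159725.] [-747. -188.    0.]
scene plate_top 0.81 [332. 200.] [-156253. -155694. -155506.] [-747. -188.    0.]
scene tamper 0.72 [276. 293.] [-122973.
[... 201 characters left out ...]
de [[-132.762, -1.027, -13.205, 368.231], [-132.762, -1.027, -13.205, -646.933], [-132.762, -1.027, -13.205, 733.906], [0.0, 0.0, 0.0, 1.0]]
side press 0.88 [319. 229.] [-11886. -12901. -11520.] [ -366. -1381.     0.]
side plate_top 0.66 [324. 209.] [-13842. -14857. -13477.] [ -366. -1381.     0.]
side tamper 0.86 [286. 170.] [-3503. -4518. -3137.] [ -366. -1381.     0.]
side pad 0.68 [289. 172.] [-4492. -5507. -4126.] [ -366. -1381.     0.]
side control_box 0.92 [349. 285.] [-18381. -19396. -18015.] [ -366. -1381.     0.]
side jog_button_top 0.68 [350. 269.] [-18763. -19778. -18397.] [ -366. -1381.     0.]
side jog_button_top 0.21 [324. 210.] [-13838. -14853. -13472.] [ -366. -1381.     0.]
```

```bash
sed -i "s/T\[:3,:3\]=m\['rotation'\]/T[:3,:3]=R.from_euler('xyz',m['rotation'],degrees=True).as_matrix()/" h.py
python3 - <<'E'
from h import *
for n in ['scene','side','wrist']:
    m,T=cam(n); print(n,T.round(2).tolist())
    p,d,P=cloud(n); cv2.imwrite(f'pics/{n}1.png',p); np.save(f'{n}1.npy',P)
    for t in ['press','plate_top','tamper','pad','control_box','jog_button_top']:
        r=env.pinpoint(n,t)[:2]
        for q in r:
            u,v=q['location']; ui,vi=int(round(u)),int(round(v))
            print(n,t,round(q['score'],2),np.round([u,v]),P[min(vi,399),min(ui,639)].round(), world_z(m,T,[[u,v]],0)[0].round())
a=cv2.imread('pics/scene1.png');b=cv2.imread('pics/side1.png')
cv2.imwrite('pics/both.png',np.hstack([a[60:380,130:530],b[60:380,130:530]]))
E
```

```text
scene [[-0.81, -0.4, 0.43, 81.94], [-0.59, 0.57, -0.57, 640.92], [-0.02, -0.71, -0.7, 828.85], [0.0, 0.0, 0.0, 1.0]]
scene press 0.64 [328. 219.] [516.  76.  60.] [551.  31.   0.]
scene press 0.4 [318. 160.] [ 687. -113.    8.] [ 692. -120.    0.]
scene plate_top 0.9 [328. 204.] [541.  42.  63.] [579.  -8.   0.]
scene plate_top 0.43 [274. 294.] [503. 270.  25.] [516. 259.   0.]
scene tamper 0.57 [277. 292.] [497. 268.  35.] [515. 252.   0.]
scene pad 0.81 [274. 294.] [503. 270.  25.] [515. 259.   0.]
scene control_box 0.58 [361. 181.] [542. -92.  28.] [ 558. -118.    0.]
scene jog_button_top 0.43 [365. 161.] [ 555. -126.   60.] [ 593. -187.    0.]
side [[0.97, -0.14, 0.18, 368.23], [-0.23, -0.66, 0.71, -646.93], [0.02, -0.73, -0.68, 733.91], [0.0, 0.0, 0.0, 1.0]]
side press 0.74 [322. 230.] [533. -24.  63.] [548.  35.   0.]
side plate_top 0.55 [321. 208.] [546.  40.  62.] [563. 106.  -0.]
side tamper 0.84 [286. 170.] [502. 230.  26.] [507. 260.   0.]
side tamper 0.49 [325. 231.] [538. -28.  62.] [553.  29.   0.]
side pad 0.57 [287. 169.] [505. 232.  26.] [509. 266.   0.]
side pad 0.41 [352. 286.] [ 559. -158.   41.] [ 571. -129.    0.]
side control_box 0.84 [351. 286.] [ 556. -160.   45.] [ 568. -129.    0.]
side control_box 0.52 [291. 169.] [515. 229.  28.] [520. 262.   0.]
side jog_button_top 0.64 [353. 270.] [ 565. -138.   63.] [584. -90.   0.]
wrist [[1.0, 0.0, -0.0, 575.46], [0.0, -0.96, -0.27, 76.92], [-0.0, 0.27, -0.96, 385.43], [0.0, 0.0, 0.0, 1.0]]
wrist press 0.62 [301. 147.] [556.  36.  63.] [552.  28.   0.]
wrist plate_top 0.96 [295. 154.] [550.  30.  63.] [545.  21.   0.]
wrist control_box 0.79 [314. 279.] [ 567. -109.   42.] [ 565. -132.    0.]
wrist control_box 0.7 [292. 154.] [548.  30.  63.] [543.  20.   0.]
wrist jog_button_top 0.75 [303. 310.] [571.  28. 310.] [ 552. -174.    0.]
wrist jog_button_top 0.45 [314. 277.] [ 567. -108.   40.] [ 566. -129.    0.]
```

View pics/both.png

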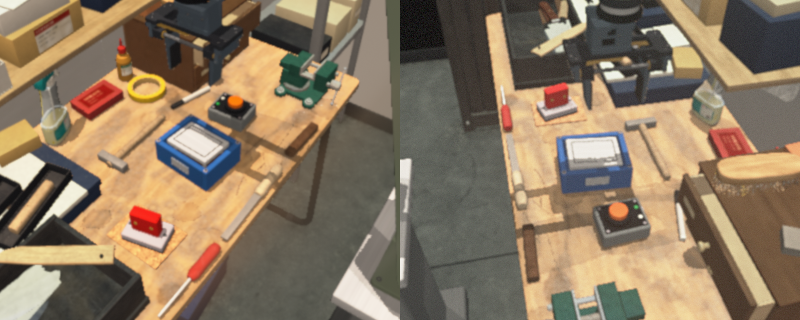

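View pics/wrist1.png

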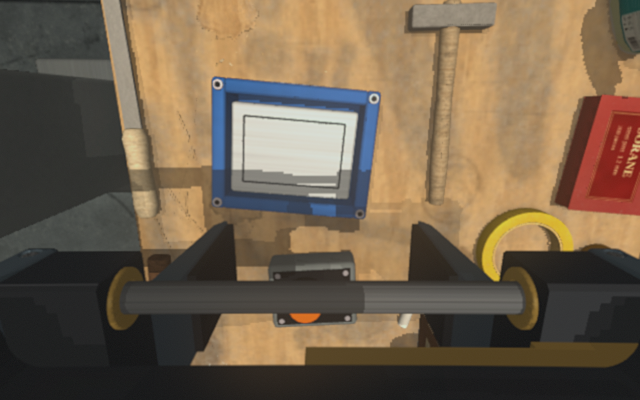

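The press is at centre (wrist px 295,147), the tamper on its pad to the left (scene px ~277,290), and the control box with the orange button to the right (wrist px 305,310, partly occluded). Next I fit them from the depth clouds.

```bash
cat > fit.py <<'E'
from h import *
def rect(Q):
    (c,s,a)=cv2.minAreaRect(Q[:,:2].astype(np.float32))
    if s[0]<s[1]: s=s[::-1]; a+=90
    a=(a+90)%180-90
    return np.round(c,1),np.round(s,1),round(a,1)
def clean(Q,k=2.0):
    c=np.median(Q,0); return Q
def plane(Q):
    for i in range(4):
        A=np.c_[Q[:,:2]-Q[:,:2].mean(0),np.ones(len(Q))]; c=np.linalg.lstsq(A,Q[:,2],rcond=None)[0]
        r=Q[:,2]-A@c; Q=Q[abs(r)<max(1.5,2*np.std(r))]
    return c.round(4),Q.mean(0).round(1),r.std().round(2)
def masks(p,P):
    h=cv2.cvtColor(p,cv2.COLOR_BGR2HSV).astype(int); H,S,V=h[...,0],h[...,1],h[...,2]
    x,y,z=P[...,0],P[...,1],P[...,2]
    box=lambda a,b,c,d,e,f:(x>a)&(x<b)&(y>c)&(y<d)&(z>e)&(z<f)
    pr=box(430,660,-80,140,-5,80)
    return dict(press=pr&(H>95)&(H<125)&(S>110)&(z>52), plate=pr&(S<60)&(V>110)&(z>30),
      grip=box(420,580,180,340,30,90)&((H<8)|(H>172))&(S>150), foot=box(420,580,180,340,14,34)&(S<70)&(V>100),
      pad=box(400,620,160,360,-3,8), button=box(480,650,-220,-60,35,80)&(H>3)&(H<18)&(S>150),
      box=box(480,650,-220,-60,30,50))
E
python3 - <<'E'
from fit import *
for n in ['scene','side','wrist']:
    p=cv2.imread(f'pics/{n}1.png'); P=np.load(f'{n}1.npy')
    for k,M in masks(p,P).items():
        if k=='pad':continue
        M=cv2.erode(M.astype(np.uint8),np.ones((2,2)))>0
        Q=P[M]
        if len(Q)<15: continue
        print(n,k,len(Q),*rect(Q),'z pct',np.percentile(Q[:,2],[5,50,95]).round(1))
        if k=='grip': T=Q[Q[:,2]>70]; print('  top',len(T),*(rect(T) if len(T)>5 else ()))
        if k=='plate': print('  plane',*plane(Q))
        if k=='button': T=Q[Q[:,2]>np.percentile(Q[:,2],95)-4]; print('  top',*rect(T),T.mean(0).round(1))
    print('table z', [np.nanmedian(P[(abs(P[...,0]-a)<15)&(abs(P[...,1]-b)<15)][:,2]).round(1) for a,b in [(520,140),(640,-60),(520,-80)]])
E
```

```text
scene press 662 [544.1  37.2] [145.3 114.3] -4.5 z pct [53.9 58.9 61.9]
scene plate 1398 [545.1  45.3] [141.4 101.9] -7.8 z pct [55.1 61.9 65.4]
  plane [-3.62000e-02  4.19000e-02  6.22569e+01] [545.8  36.3  62.3] 1.32
scene grip 573 [504.1 258.2] [56.7 23.5] 13.4 z pct [35.5 69.8 76.1]
  top 285 [504.2 258. ] [56.7 23.3] 12.8
scene foot 563 [504. 259.] [86.8 58. ] 14.6 z pct [18.8 22.8 25.5]
scene button 149 [ 559.9 -138.2] [56.  36.1] -65.0 z pct [48.5 58.4 62.3]
  top [ 555.8 -127.9] [29.4 26.3] -13.9 [ 556.6 -127.8   60.5]
scene box 551 [ 562.6 -127.2] [90.2 73.2] 3.1 z pct [32.6 38.2 44.9]
table z [np.float64(-576.3), np.float64(nan), np.float64(-1.0)]
side press 211 [546.7  27. ] [142.7 112.1] -5.3 z pct [59.6 61.8 64. ]
side plate 1645 [547.9  25. ] [147.8 116.1] -5.9 z pct [42.2 63.3 67. ]
  plane [-3.68000e-02  5.11000e-02  6.36068e+01] [548.2  26.6  63.6] 1.24
side grip 356 [506.7 248.9] [56.3 22.2] 12.0 z pct [34.7 64.9 78.3]
  top 139 [506.7 249.5] [56. 21.] 12.0
side foot 328 [506.6 248.9] [87.7 56. ] 13.3 z pct [15.6 25.  28. ]
side button 240 [ 557.1 -136.4] [32.5 31.1] -13.4 z pct [54.5 62.1 64.4]
  top [ 557.  -136.3] [32.3 31.3] -15.1 [ 557.1 -136.2   62.6]
side box 1070 [ 565.  -136.4] [94.9 74.8] 4.0 z pct [34.3 40.  42.7]
table z [np.float64(nan), np.float64(1.8), np.float64(1.9)]
wrist press 3793 [548.3  31.2] [145.8 116.3] -5.1 z pct [59.1 60.6 61.8]
wrist plate 10045 [550.6  36.3] [148.1 107.4] -3.0 z pct [59.8 62.8 65.6]
  plane [-3.90000e-02  4.16000e-02  6.27694e+01] [548.9  34.   62.8] 0.66
wrist button 178 [ 557.3 -148.2] [29.5 17.2] -1.5 z pct [51.2 61.6 62.8]
  top [ 557.3 -144.4] [29.4  9.6] -2.1 [ 557.5 -143.6   61.7]
wrist box 2133 [ 566.  -131.5] [94.  77.2] 2.8 z pct [35.1 39.1 41. ]
table z [np.float64(0.6), np.float64(0.7), np.float64(0.9)]
  return np.nanmean(a, axis, out=out, keepdims=keepdims)
```

Request:
arm_command(motion=[{"offset": [0.05, -0.014, 0], "spin": 0}, {"offset": [0.05, -0.014, 0], "spin": 0}, {"offset": [0.05, -0.014, 0], "spin": 0}, {"offset": [0.05, -0.014, 0], "spin": 0}, {"offset": [0.05, -0.014, 0], "spin": 0}], jaw=0.0912)

```text
time_s: 2.38
ee_pos: [504.5, 251.6, 228.1]
ee_rot: [180.0, -0.0, 90.0]
force: [0.5, 0.3, -0.5]
gripper_width: 91.4
gripper_force: 0.0
```

Request:
arm_command(motion=[{"offset": [0, 0, 0], "spin": 0.17}, {"offset": [0, 0, 0], "spin": 0.17}, {"offset": [0, 0, 0], "spin": 0.17}, {"offset": [0, 0, 0], "spin": 0.17}, {"offset": [0, 0, 0], "spin": 0.17}])

```text
time_s: 3.0
ee_pos: [505.0, 250.0, 228.0]
ee_rot: [180.0, -0.0, 41.0]
force: [0.5, 0.1, 0.1]
gripper_width: 91.1
gripper_force: 0.0
```

Request:
arm_command(motion=[{"offset": [0, 0, 0], "spin": 0.17}, {"offset": [0, 0, 0], "spin": 0.17}, {"offset": [0, 0, 0], "spin": 0.145}, {"offset": [0, 0, 0], "spin": 0}])

```text
time_s: 3.5
ee_pos: [505.0, 250.0, 228.0]
ee_rot: [-180.0, -0.0, 13.6]
force: [-1.0, 0.0, -0.2]
gripper_width: 91.4
gripper_force: 0.0
```

```bash
python3 - <<'E'
from fit import *
s=env.state(); print(s['time_s'],s['ee_pos'].round(1),s['ee_rot'].round(2),s['qpos'].round(1))
n='wrist'
p,d,P=cloud(n); cv2.imwrite('pics/w2.png',p); np.save('w2.npy',P)
for k,M in masks(p,P).items():
    if k not in('grip','foot'):continue
    M=cv2.erode(M.astype(np.uint8),np.ones((2,2)))>0
    Q=P[M]
    if len(Q)<15: continue
    print(n,k,len(Q),*rect(Q),'z pct',np.percentile(Q[:,2],[5,50,95]).round(1))
    if k=='grip': T=Q[Q[:,2]>68]; print('  top',len(T),*(rect(T) if len(T)>5 else ()))
M=(P[...,2]<7)&(P[...,2]>2.5); print(rect(P[M])) if M.sum()>10 else 0
E
```

```text
3.5 [505. 250. 228.] [-180.     -0.     13.61] [ 25.2  17.3  91.2  -0.   71.6 101.6]
wrist grip 1510 [507.9 254. ] [58.1 21. ] 13.0 z pct [71.8 75.6 76.8]
  top 1454 [507.9 253.9] [58.1 21. ] 13.0
wrist foot 2671 [506.9 253.9] [87.6 58.1] 13.8 z pct [23.5 24.8 26.1]
(array([550.7, 142.1]), array([495. , 299.7]), -76.3)
```

View pics/w2.png

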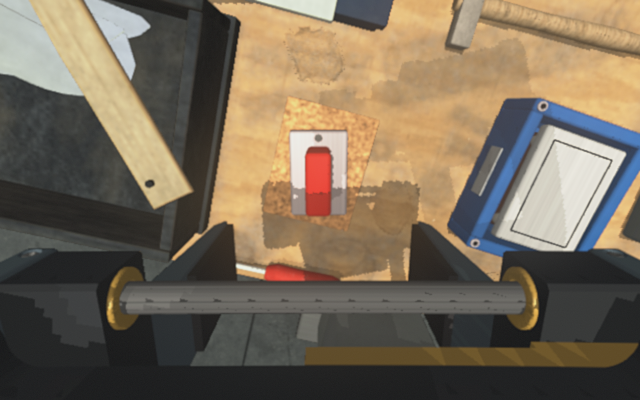

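The grip is at px (318,182), centred on the foot and near pad centre, with a black bin to the left. I'll check clearance around the descent.

```bash
python3 - <<'E'
from fit import *
P=np.load('w2.npy'); a=np.radians(13.5); c=np.array([507.5,254])
D=P[...,:2]-c; X=D@[np.cos(a),np.sin(a)]; Y=D@[-np.sin(a),np.cos(a)]; Z=P[...,2]
for lo,hi in [(-130,-110),(-110,-90),(-90,-60),(-60,-35),(35,60),(60,90),(90,110),(110,130)]:
    M=(abs(X)<50)&(Y>lo)&(Y<hi)&(Z<180); print(lo,hi,M.sum(),np.nanmax(Z[M]).round() if M.any() else None)
# pad outline: orange-ish cork corners by z 
m,T=cam('wrist')
print(world_z(m,T,[[287,97],[378,123],[262,215],[352,235]],4).round(1), 'tool offset to tamper', ((c-[505,250])@[np.cos(a),np.sin(a)]).round(1), ((c-[505,250])@[np.sin(a),-np.cos(a)]).round(1))
E
```

```text
-130 -110 1626 3.0
-110 -90 1606 4.0
-90 -60 2418 5.0
-60 -35 1991 7.0
35 60 2008 8.0
60 90 2388 6.0
90 110 2817 114.0
110 130 5018 117.0
[[574.6 304.4   4. ]
 [571.7 205.2   4. ]
 [441.8 305.    4. ]
 [442.5 199.    4. ]] tool offset to tamper 3.4 -3.3
```

```bash
python3 - <<'E'
from fit import *
P=np.load('w2.npy'); a=np.radians(13.5); c=np.array([507.5,254])
D=P[...,:2]-c; X=D@[np.cos(a),np.sin(a)]; Y=D@[-np.sin(a),np.cos(a)]; Z=P[...,2]
for lo,hi in [(-60,-40),(-40,-20),(-20,0),(0,20),(20,40),(40,60)]:
    M=(X>lo)&(X<hi)&(Z>60)&(Z<200)&(Y>40)
    print(lo,M.sum(),np.percentile(Y[M],[0,1,5]).round(1) if M.any() else 0,np.percentile(Z[M],[50,99]).round(1) if M.any() else 0)
E
```

```text
-60 2383 [125.6 126.1 127.6] [ 98.3 103.9]
-40 3571 [120.6 121.5 123.5] [ 91.6 103.8]
-20 953 [106.1 111.2 116.6] [ 95.3 113.2]
0 1464 [101.3 102.8 105.8] [111.9 116.4]
20 1909 [106.4 107.  108.1] [111.6 113.5]
40 2165 [101.3 102.2 103.3] [111.5 113.6]
```

Request:
arm_command(motion=[{"offset": [0.0034, -0.0033, 0.03], "spin": 0}, {"offset": [0, 0, 0.04], "spin": 0}, {"offset": [0, 0, 0.04], "spin": 0}, {"offset": [0, 0, 0.03], "spin": 0}, {"offset": [0, 0, 0], "spin": 0}], jaw=0.06, newtons=20)

```text
time_s: 4.18
ee_pos: [506.0, 253.3, 85.9]
ee_rot: [179.9, 0.3, 13.6]
force: [0.1, -0.1, 0.1]
gripper_width: 59.9
gripper_force: 0.0
```

Request:
arm_command(motion=[{"offset": [0, 0, 0.02], "spin": 0}, {"offset": [0, 0, 0.016], "spin": 0}, {"offset": [0, 0, 0], "spin": 0}])

```text
time_s: 4.55
ee_pos: [507.2, 253.9, 51.7]
ee_rot: [180.0, 0.1, 13.5]
force: [0.8, -0.5, -0.9]
gripper_width: 60.2
gripper_force: 0.0
```

Request:
arm_command(motion=[{"offset": [0, 0, 0], "spin": 0}, {"offset": [0, 0, 0], "spin": 0}, {"offset": [0, 0, 0], "spin": 0}, {"offset": [0, 0, 0], "spin": 0}], jaw=0.0)

```text
time_s: 5.05
ee_pos: [507.7, 254.3, 52.3]
ee_rot: [-180.0, -0.0, 13.5]
force: [-0.8, 0.1, 1.1]
gripper_width: 24.1
gripper_force: 20.0
```

Request:
arm_command(motion=[{"offset": [0, 0, 0], "spin": 0}, {"offset": [0, 0, 0], "spin": 0}], newtons=58)

```text
time_s: 5.3
ee_pos: [507.7, 254.3, 52.3]
ee_rot: [-180.0, -0.0, 13.5]
force: [-0.7, 0.9, 3.0]
gripper_width: 23.9
gripper_force: 58.0
```

Request:
arm_command(motion=[{"offset": [0, 0, -0.02], "spin": 0}, {"offset": [0, 0, -0.03], "spin": 0}, {"offset": [0, 0, -0.03], "spin": 0}, {"offset": [0, 0, -0.03], "spin": 0}, {"offset": [0, 0, 0], "spin": 0}])

```text
time_s: 5.92
ee_pos: [508.5, 254.3, 163.2]
ee_rot: [-180.0, -0.2, 13.5]
force: [0.8, -0.3, -4.2]
gripper_width: 23.8
gripper_force: 58.0
```

Request:
arm_command(motion=[{"offset": [-0.011, 0.0433, 0], "spin": 0}, {"offset": [-0.011, 0.0433, 0], "spin": 0}, {"offset": [-0.011, 0.0433, 0], "spin": 0}, {"offset": [-0.011, 0.0433, 0], "spin": 0}, {"offset": [-0.011, 0.0433, 0], "spin": 0}])

```text
time_s: 6.55
ee_pos: [503.1, 29.1, 159.7]
ee_rot: [-180.0, 0.2, 13.5]
force: [0.3, -0.6, -3.6]
gripper_width: 23.7
gripper_force: 58.0
```

Request:
arm_command(motion=[{"offset": [0, 0, 0], "spin": 0.163}, {"offset": [0, 0, 0], "spin": 0.162}, {"offset": [0, 0, 0], "spin": 0}, {"offset": [0, 0, 0], "spin": 0}])

```text
time_s: 7.05
ee_pos: [503.9, 30.7, 160.8]
ee_rot: [180.0, 0.1, -5.0]
force: [0.8, 0.2, -3.2]
gripper_width: 23.9
gripper_force: 58.0
```

```bash
python3 - <<'E'
from fit import *
s=env.state(); print(s['time_s'],s['ee_pos'].round(1),s['ee_rot'].round(2),s['force'].round(1),s['gripper_width'])
p,d,P=cloud('wrist'); cv2.imwrite('pics/w3.png',p); np.save('w3.npy',P)
for k,M in masks(p,P).items():
    if k not in('press','plate','grip'):continue
    M=cv2.erode(M.astype(np.uint8),np.ones((2,2)))>0
    Q=P[M]
    if len(Q)<15: continue
    print(k,len(Q),*rect(Q),'z pct',np.percentile(Q[:,2],[5,50,95]).round(1))
    if k=='plate': print(plane(Q))
for t in ['plate_top','tamper']:
  m,T=cam('wrist')
  for q in env.pinpoint('wrist',t)[:2]: print(t,q['score'],np.round(q['location']),world_z(m,T,[q['location']],63).round(1))
E
```

```text
7.05 [503.9  30.7 160.8] [ 1.7998e+02  1.2000e-01 -4.9700e+00] [ 0.8  0.2 -3.2] 23.88034443359844
press 6428 [548.   30.9] [145.7 117.1] -5.0 z pct [59.1 60.6 61.8]
plate 10532 [547.2  31.1] [144.8 116.3] -4.9 z pct [59.  61.6 64.3]
(array([-4.20000e-02,  4.55000e-02,  6.16224e+01]), array([571.4,  30.3,  61.6]), np.float64(0.64))
plate_top 0.97 [317. 149.] [[547.3  30.9  63. ]]
tamper 0.72 [322. 232.] [[483.1  33.   63. ]]
tamper 0.26 [516. 288.] [[ 421.5 -119.3   63. ]]
```

View pics/w3.png

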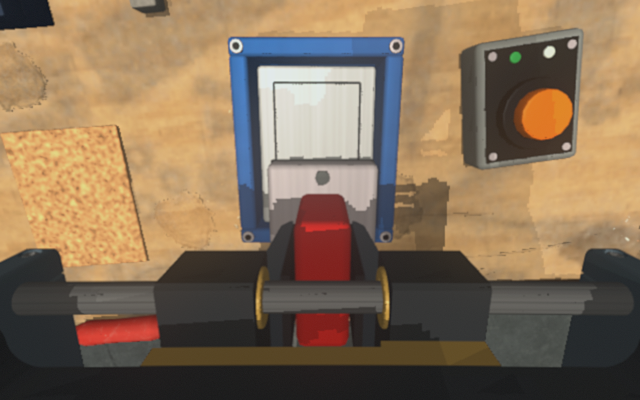

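Request:
arm_command(motion=[{"offset": [0.022, -0.002, 0], "spin": 0}, {"offset": [0.022, -0.0021, 0], "spin": 0}, {"offset": [0, 0, 0.02], "spin": 0}, {"offset": [0, 0, 0.02], "spin": 0}, {"offset": [0, 0, 0], "spin": 0}])

```text
time_s: 7.82
ee_pos: [547.5, 30.9, 120.4]
ee_rot: [180.0, 0.2, -5.1]
force: [-0.5, -0.1, -3.3]
gripper_width: 23.8
gripper_force: 58.0
```

```bash
python3 - <<'E'
from fit import *
s=env.state(); print(s['time_s'],s['ee_pos'].round(1),s['ee_rot'].round(2),s['force'].round(1))
p=cv2.imread('pics/w3.png');P=np.load('w3.npy')
for k,M in masks(p,P).items():
    if k not in('button','box'):continue
    Q=P[cv2.erode(M.astype(np.uint8),np.ones((2,2)))>0]
    print(k,len(Q),*rect(Q),'z pct',np.percentile(Q[:,2],[5,50,95]).round(1))
    if k=='button': T=Q[Q[:,2]>np.percentile(Q[:,2],95)-3]; print('  top',*rect(T),T.mean(0).round(1))
E
```

```text
7.825 [547.5  30.9 120.4] [179.97   0.23  -5.06] [-0.5 -0.1 -3.3]
button 2295 [ 555.8 -135.2] [43.7 34.8] 72.1 z pct [55.3 61.6 62.9]
  top [ 556.6 -131.9] [34.9 34. ] -42.5 [ 557.3 -131.6   61.7]
box 9118 [ 564.6 -131.5] [95.4 78.9] 3.0 z pct [36.  39.3 41.7]
```

Button top is at (557,-132), z≈61.5, consistent across the views. Now I press slowly.

Request:
arm_command(motion=[{"offset": [0, 0, 0.003], "spin": 0}, {"offset": [0, 0, 0.002], "spin": 0}, {"offset": [0, 0, 0.002], "spin": 0}, {"offset": [0, 0, 0.002], "spin": 0}])

```text
time_s: 8.32
ee_pos: [549.0, 30.8, 113.2]
ee_rot: [-180.0, -0.0, -5.1]
force: [-0.4, 0.1, -3.7]
gripper_width: 23.7
gripper_force: 58.0
```

Request:
arm_command(motion=[{"offset": [0, 0, 0.0015], "spin": 0}, {"offset": [0, 0, 0.0015], "spin": 0}, {"offset": [0, 0, 0.0015], "spin": 0}])

```text
time_s: 8.7
ee_pos: [548.7, 31.1, 108.6]
ee_rot: [-180.0, 0.0, -5.1]
force: [-1.9, 1.7, -0.5]
gripper_width: 23.8
gripper_force: 58.0
```

Request:
arm_command(motion=[{"offset": [0, 0, 0.0015], "spin": 0}, {"offset": [0, 0, 0.0015], "spin": 0}])

```text
time_s: 8.95
ee_pos: [548.8, 31.0, 105.5]
ee_rot: [-180.0, -0.0, -5.1]
force: [-1.8, 1.9, 0.1]
gripper_width: 24.0
gripper_force: 58.0
```

Request:
arm_command(motion=[{"offset": [0, 0, 0.001], "spin": 0}, {"offset": [0, 0, 0.001], "spin": 0}])

```text
time_s: 9.2
ee_pos: [548.9, 30.9, 103.5]
ee_rot: [-180.0, -0.0, -5.1]
force: [-1.0, 2.0, 0.6]
gripper_width: 23.9
gripper_force: 58.0
```

Request:
arm_command(motion=[{"offset": [0, 0, 0.001], "spin": 0}, {"offset": [0, 0, 0.001], "spin": 0}])

```text
time_s: 9.45
ee_pos: [548.9, 30.9, 101.5]
ee_rot: [-180.0, -0.0, -5.1]
force: [-0.7, 2.3, 0.6]
gripper_width: 23.8
gripper_force: 58.0
```

Request:
arm_command(motion=[{"offset": [0, 0, 0.001], "spin": 0}, {"offset": [0, 0, 0.001], "spin": 0}])

```text
time_s: 9.7
ee_pos: [548.9, 30.9, 99.5]
ee_rot: [-180.0, -0.0, -5.1]
force: [-1.7, 2.8, 1.9]
gripper_width: 23.9
gripper_force: 58.0
```

Request:
arm_command(motion=[{"offset": [0, 0, 0.0008], "spin": 0}, {"offset": [0, 0, 0.0008], "spin": 0}])

```text
time_s: 9.95
ee_pos: [548.9, 30.9, 98.0]
ee_rot: [-180.0, -0.0, -5.1]
force: [-2.8, 3.5, 6.2]
gripper_width: 23.9
gripper_force: 58.0
```

Request:
arm_command(motion=[{"offset": [0, 0, 0.0008], "spin": 0}, {"offset": [0, 0, 0.0008], "spin": 0}])

```text
time_s: 10.2
ee_pos: [549.0, 30.9, 97.8]
ee_rot: [-180.0, -0.0, -5.1]
force: [-6.1, 2.9, 14.7]
gripper_width: 23.5
gripper_force: 58.0
```

Request:
arm_command(motion=[{"offset": [0, 0, 0.0006], "spin": 0}, {"offset": [0, 0, 0], "spin": 0}])

```text
time_s: 10.45
ee_pos: [548.9, 30.9, 97.8]
ee_rot: [-180.0, -0.1, -5.1]
force: [-5.6, 2.6, 14.0]
gripper_width: 23.8
gripper_force: 58.0
```

Request:
arm_command(motion=[{"offset": [0, 0, 0.0008], "spin": 0}, {"offset": [0, 0, 0], "spin": 0}])

```text
time_s: 10.7
ee_pos: [549.0, 30.9, 97.7]
ee_rot: [-180.0, -0.1, -5.1]
force: [-6.4, 2.9, 19.2]
gripper_width: 23.8
gripper_force: 58.0
```

Request:
arm_command(motion=[{"offset": [0, 0, 0.0005], "spin": 0}, {"offset": [0, 0, 0], "spin": 0}, {"offset": [0, 0, 0], "spin": 0}, {"offset": [0, 0, 0], "spin": 0}])

```text
time_s: 11.2
ee_pos: [549.0, 30.9, 97.7]
ee_rot: [-180.0, -0.1, -5.1]
force: [-7.8, 2.9, 21.5]
gripper_width: 23.6
gripper_force: 58.0
```

```bash
python3 - <<'E'
from fit import *
s=env.state(); print({k:np.round(v,2) for k,v in s.items()})
p,d,P=cloud('wrist'); cv2.imwrite('pics/w4.png',p[:330])
M=masks(p,P)['plate']; Q=P[M]; print(len(Q)); print(plane(Q[Q[:,2]<58]))
E
```

```text
{'time_s': np.float64(11.2), 'qpos': array([2.0200e+00, 2.2650e+01, 1.0363e+02, 1.0000e-02, 5.3620e+01,
       9.7130e+01]), 'qvel': array([ 0.04, -0.02,  0.06,  0.08, -0.11, -0.01]), 'effort': array([-1.760e+00, -2.995e+01, -1.698e+01, -9.400e-01, -2.890e+00,
       -1.000e-02]), 'ee_pos': array([548.96,  30.9 ,  97.72]), 'ee_rot': array([-1.7998e+02, -1.0000e-01, -5.1100e+00]), 'force': array([-7.82,  2.87, 21.5 ]), 'torque': array([ 0.74,  1.91, -0.03]), 'gripper_force': np.float64(58.01), 'gripper_width': np.float64(23.62)}
10539
(array([-5.30000e-03,  3.10000e-03,  5.01246e+01]), array([583.1,  28.8,  50.1]), np.float64(0.62))
```

View pics/w4.png

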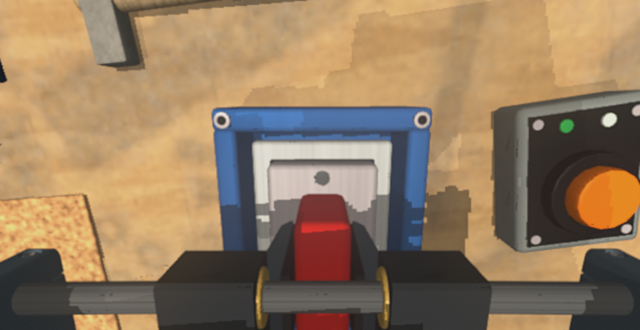

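The tamper's foot (px 320,190) sits inside the plate, which is now level at z≈50 with about 25 N applied. I'll hold that, then back off.

Request:
arm_command(motion=[{"offset": [0, 0, 0], "spin": 0}, {"offset": [0, 0, 0], "spin": 0}, {"offset": [0, 0, 0], "spin": 0}, {"offset": [0, 0, 0], "spin": 0}, {"offset": [0, 0, 0], "spin": 0}])

```text
time_s: 11.88
ee_pos: [549.0, 30.9, 97.7]
ee_rot: [-180.0, -0.1, -5.1]
force: [-6.7, 3.0, 21.8]
gripper_width: 23.5
gripper_force: 58.0
```

Request:
arm_command(motion=[{"offset": [0, 0, 0], "spin": 0}, {"offset": [0, 0, 0], "spin": 0}, {"offset": [0, 0, 0], "spin": 0}, {"offset": [0, 0, 0], "spin": 0}, {"offset": [0, 0, 0], "spin": 0}])

```text
time_s: 12.5
ee_pos: [548.9, 30.9, 97.7]
ee_rot: [-180.0, -0.1, -5.1]
force: [-7.7, 3.9, 21.2]
gripper_width: 23.7
gripper_force: 58.0
```

Request:
arm_command(motion=[{"offset": [0, 0, -0.002], "spin": 0}, {"offset": [0, 0, -0.003], "spin": 0}, {"offset": [0, 0, -0.005], "spin": 0}, {"offset": [0, 0, -0.015], "spin": 0}, {"offset": [0, 0, -0.04], "spin": 0}])

```text
time_s: 13.12
ee_pos: [547.6, 30.5, 158.6]
ee_rot: [179.9, 0.3, -5.1]
force: [0.6, 0.9, -3.5]
gripper_width: 23.6
gripper_force: 58.0
```

```bash
python3 - <<'E'
from fit import *
p,d,P=cloud('wrist'); cv2.imwrite('pics/w5.png',p[:330])
M=masks(p,P)['plate']; Q=P[M]; print(len(Q)); print(plane(Q[Q[:,2]<58]))
p,d,P=cloud('side'); np.save('side5.npy',P); cv2.imwrite('pics/s5.png',p)
Q=P[masks(p,P)['plate']]; print('side',len(Q),plane(Q[(Q[:,2]<58)&(Q[:,2]>40)]))
s=env.state(); print(s['time_s'],s['ee_pos'].round(1),s['ee_rot'].round(2),s['force'].round(1))
a=np.radians(s['ee_rot'][2]); v=np.array([507.7,254.3])-s['ee_pos'][:2]
print('tool to pad',v@[np.cos(a),np.sin(a)],v@[np.sin(a),-np.cos(a)])
E
```

```text
3634
(array([-1.38000e-02,  2.30000e-03,  5.03252e+01]), array([592.4,  27.3,  50.3]), np.float64(0.65))
side 1620 (array([-1.50000e-03,  3.30000e-03,  5.16801e+01]), array([547.4,  30.8,  51.7]), np.float64(1.04))
13.225 [552.3  30.7 164. ] [-179.95   -0.61   -5.11] [-0.1  0.6 -2.7]
tool to pad -64.32679587061246 -218.7238769392729
```

Request:
arm_command(motion=[{"offset": [-0.0122, -0.0437, 0], "spin": 0}, {"offset": [-0.0122, -0.0437, 0], "spin": 0}, {"offset": [-0.0122, -0.0437, 0], "spin": 0}, {"offset": [-0.0122, -0.0438, 0], "spin": 0}, {"offset": [-0.0122, -0.0438, 0], "spin": 0}])

```text
time_s: 13.85
ee_pos: [507.0, 255.2, 158.6]
ee_rot: [180.0, 0.0, -5.1]
force: [0.5, 0.4, -2.6]
gripper_width: 23.9
gripper_force: 58.0
```

Request:
arm_command(motion=[{"offset": [0, 0, 0], "spin": -0.163}, {"offset": [0, 0, 0], "spin": -0.162}, {"offset": [0, 0, 0], "spin": 0}, {"offset": [0, 0, 0], "spin": 0}])

```text
time_s: 14.35
ee_pos: [507.5, 253.8, 159.0]
ee_rot: [180.0, 0.0, 13.4]
force: [-0.1, 1.0, -4.1]
gripper_width: 23.7
gripper_force: 58.0
```

Request:
arm_command(motion=[{"offset": [0, 0, 0.03], "spin": 0}, {"offset": [0, 0, 0.03], "spin": 0}, {"offset": [0, 0, 0.025], "spin": 0}, {"offset": [0, 0, 0.015], "spin": 0}, {"offset": [0, 0, 0], "spin": 0}])

```text
time_s: 14.98
ee_pos: [507.1, 253.7, 58.5]
ee_rot: [180.0, 0.1, 13.5]
force: [-0.5, -0.4, -3.1]
gripper_width: 24.2
gripper_force: 58.0
```

Request:
arm_command(motion=[{"offset": [0, 0, 0.002], "spin": 0}, {"offset": [0, 0, 0.002], "spin": 0}, {"offset": [0, 0, 0.001], "spin": 0}, {"offset": [0, 0, 0], "spin": 0}])

```text
time_s: 15.48
ee_pos: [507.6, 254.1, 54.6]
ee_rot: [-180.0, -0.0, 13.5]
force: [0.4, 0.5, -4.3]
gripper_width: 23.4
gripper_force: 58.0
```

Request:
arm_command(motion=[{"offset": [0, 0, 0.001], "spin": 0}, {"offset": [0, 0, 0.0008], "spin": 0}, {"offset": [0, 0, 0], "spin": 0}])

```text
time_s: 15.85
ee_pos: [507.5, 254.0, 52.5]
ee_rot: [180.0, 0.0, 13.5]
force: [-0.1, 0.4, -3.5]
gripper_width: 24.0
gripper_force: 58.0
```

Request:
arm_command(motion=[{"offset": [0, 0, 0.0005], "spin": 0}, {"offset": [0, 0, 0.0005], "spin": 0}, {"offset": [0, 0, 0], "spin": 0}])

```text
time_s: 16.23
ee_pos: [507.6, 254.1, 52.3]
ee_rot: [-180.0, -0.0, 13.5]
force: [-3.6, -1.7, 4.7]
gripper_width: 23.7
gripper_force: 58.0
```

Request:
arm_command(motion=[{"offset": [0, 0, 0], "spin": 0}, {"offset": [0, 0, 0], "spin": 0}], newtons=5)

```text
time_s: 16.48
ee_pos: [507.6, 254.1, 52.3]
ee_rot: [-180.0, -0.0, 13.5]
force: [-3.3, -0.1, 6.3]
gripper_width: 24.1
gripper_force: 5.0
```

Request:
arm_command(motion=[{"offset": [0, 0, 0], "spin": 0}, {"offset": [0, 0, 0], "spin": 0}, {"offset": [0, 0, 0], "spin": 0}], jaw=0.06)

```text
time_s: 16.85
ee_pos: [507.7, 254.2, 51.4]
ee_rot: [-180.0, -0.0, 13.5]
force: [0.1, -0.2, -0.5]
gripper_width: 51.1
gripper_force: 0.0
```

Request:
arm_command(motion=[{"offset": [0, 0, -0.02], "spin": 0}, {"offset": [0, 0, -0.04], "spin": 0}, {"offset": [0, 0, -0.04], "spin": 0}, {"offset": [0, 0, -0.04], "spin": 0}, {"offset": [0, 0, 0], "spin": 0}])

```text
time_s: 17.48
ee_pos: [509.5, 255.0, 195.0]
ee_rot: [-179.9, -0.4, 13.5]
force: [0.4, 0.8, -1.0]
gripper_width: 60.1
gripper_force: 0.0
```

```bash
python3 - <<'E'
from fit import *
s=env.state(); print(s['time_s'],s['ee_pos'].round(1),s['ee_rot'].round(2),s['force'].round(1))
p,d,P=cloud('wrist'); cv2.imwrite('pics/w6.png',p[:330])
for k,M in masks(p,P).items():
    if k in('grip','foot'): Q=P[cv2.erode(M.astype(np.uint8),np.ones((2,2)))>0]; print(k,len(Q),*rect(Q),np.percentile(Q[:,2],[5,50,95]).round(1), plane(Q)[0])
a=np.radians(s['ee_rot'][2]); v=np.array([557,-132])-s['ee_pos'][:2]
print('tool to button',v@[np.cos(a),np.sin(a)],v@[np.sin(a),-np.cos(a)])
E
```

```text
17.475 [509.5 255.  195. ] [-179.91   -0.44   13.51] [ 0.4  0.8 -1. ]
grip 1883 [507.9 253.3] [58.7 21.2] 13.1 [65.8 75.6 76.9] [-3.40000e-03  1.00000e-03  7.56843e+01]
foot 3207 [507.3 253.4] [87.9 58.1] 13.6 [23.4 24.8 26.1] [-1.00000e-03  1.20000e-03  2.48038e+01]
tool to button -44.206688525387925 387.3930477713124
```

View pics/w6.png

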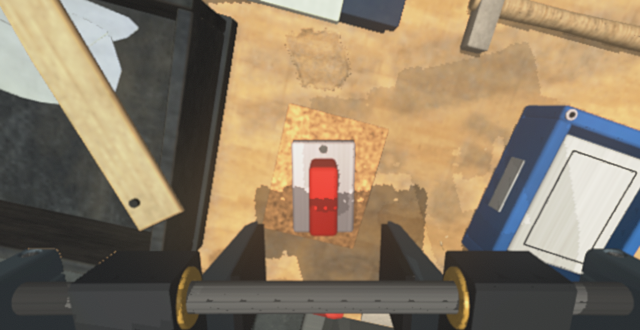

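The tamper stands upright, centred on the pad (px 322,190). Moving to the button with the jaws closed.

Request:
arm_command(motion=[{"offset": [-0.0053, 0.0484, 0], "spin": 0}, {"offset": [-0.0053, 0.0484, 0], "spin": 0}, {"offset": [-0.0053, 0.0484, 0], "spin": 0}, {"offset": [-0.0053, 0.0484, 0], "spin": 0}], jaw=0.0, newtons=20)

```text
time_s: 18.02
ee_pos: [531.3, 59.3, 189.7]
ee_rot: [-180.0, 0.2, 13.5]
force: [0.4, 0.4, 0.1]
gripper_width: 22.5
gripper_force: 0.0
```

Request:
arm_command(motion=[{"offset": [-0.0053, 0.0484, 0], "spin": 0}, {"offset": [-0.0053, 0.0484, 0], "spin": 0}, {"offset": [-0.0053, 0.0484, 0], "spin": 0}, {"offset": [-0.0053, 0.0484, 0], "spin": 0}, {"offset": [0, 0, 0], "spin": 0}])

```text
time_s: 18.65
ee_pos: [556.2, -135.0, 189.5]
ee_rot: [-180.0, 0.2, 13.3]
force: [0.3, 0.9, -1.0]
gripper_width: 0.6
gripper_force: 0.0
```

```bash
python3 - <<'E'
from fit import *
s=env.state(); print(s['time_s'],s['ee_pos'].round(1),s['ee_rot'].round(2),s['force'].round(1))
p,d,P=cloud('wrist'); cv2.imwrite('pics/w7.png',p)
M=masks(p,P)['button']; Q=P[cv2.erode(M.astype(np.uint8),np.ones((2,2)))>0]
T=Q[Q[:,2]>np.percentile(Q[:,2],95)-3]; print(len(Q),*rect(T),T.mean(0).round(1))
E
```

```text
18.65 [ 556.2 -135.   189.5] [-1.7995e+02  1.6000e-01  1.3260e+01] [ 0.3  0.9 -1. ]
1355 [ 557. -133.] [34.  33.7] 14.2 [ 557.3 -133.    61.8]
```

Request:
arm_command(motion=[{"offset": [0, 0, 0.035], "spin": 0}, {"offset": [0, 0, 0.035], "spin": 0}, {"offset": [0, 0, 0.03], "spin": 0}, {"offset": [0, 0, 0.008], "spin": 0}, {"offset": [0, 0, 0], "spin": 0}])

```text
time_s: 19.32
ee_pos: [556.7, -131.5, 83.3]
ee_rot: [-180.0, 0.0, 13.6]
force: [0.2, -0.1, -0.4]
gripper_width: 0.3
gripper_force: 0.0
```

Request:
arm_command(motion=[{"offset": [0, 0, 0.003], "spin": 0}, {"offset": [0, 0, 0.003], "spin": 0}, {"offset": [0, 0, 0.002], "spin": 0}, {"offset": [0, 0, 0.002], "spin": 0}])

```text
time_s: 19.82
ee_pos: [557.0, -132.4, 73.9]
ee_rot: [180.0, -0.0, 13.5]
force: [-0.3, 0.3, 1.5]
gripper_width: 0.5
gripper_force: 1.2
```

Request:
arm_command(motion=[{"offset": [0, 0, 0.002], "spin": 0}, {"offset": [0, 0, 0.002], "spin": 0}, {"offset": [0, 0, 0.001], "spin": 0}, {"offset": [0, 0, 0.001], "spin": 0}])

```text
time_s: 20.32
ee_pos: [557.0, -132.4, 68.2]
ee_rot: [180.0, -0.0, 13.5]
force: [-2.5, 0.9, 11.8]
gripper_width: 0.5
gripper_force: 6.0
```

Request:
arm_command(motion=[{"offset": [0, 0, 0.0005], "spin": 0}, {"offset": [0, 0, 0], "spin": 0}, {"offset": [0, 0, 0], "spin": 0}, {"offset": [0, 0, 0], "spin": 0}, {"offset": [0, 0, 0], "spin": 0}])

```text
time_s: 20.95
ee_pos: [557.0, -132.4, 68.2]
ee_rot: [180.0, -0.0, 13.5]
force: [-2.4, 1.3, 10.3]
gripper_width: 0.4
gripper_force: 5.0
```

Request:
arm_command(motion=[{"offset": [0, 0, 0], "spin": 0}, {"offset": [0, 0, 0], "spin": 0}, {"offset": [0, 0, 0], "spin": 0}, {"offset": [0, 0, 0], "spin": 0}, {"offset": [0, 0, 0], "spin": 0}])

```text
time_s: 21.58
ee_pos: [557.0, -132.4, 68.2]
ee_rot: [180.0, -0.0, 13.5]
force: [-3.3, 0.4, 9.9]
gripper_width: 0.0
gripper_force: 5.0
```

Request:
arm_command(motion=[{"offset": [0, 0, 0], "spin": 0}, {"offset": [0, 0, 0], "spin": 0}, {"offset": [0, 0, 0], "spin": 0}, {"offset": [0, 0, 0], "spin": 0}, {"offset": [0, 0, 0], "spin": 0}])

```text
time_s: 22.2
ee_pos: [557.0, -132.4, 68.2]
ee_rot: [180.0, -0.0, 13.5]
force: [-3.2, -0.0, 10.8]
gripper_width: 0.6
gripper_force: 5.0
```

Request:
arm_command(motion=[{"offset": [0, 0, 0], "spin": 0}, {"offset": [0, 0, 0], "spin": 0}, {"offset": [0, 0, 0], "spin": 0}, {"offset": [0, 0, 0], "spin": 0}, {"offset": [0, 0, 0], "spin": 0}])

```text
time_s: 22.82
ee_pos: [557.0, -132.4, 68.2]
ee_rot: [180.0, -0.0, 13.5]
force: [-2.9, 1.1, 10.7]
gripper_width: 0.5
gripper_force: 5.0
```

```bash
python3 - <<'E'
from h import *
p,d=env.grab_frame('side'); cv2.imwrite('pics/s8.png',cv2.resize(p[150:370,220:460],None,fx=2.5,fy=2.5))
print(env.state()['time_s'])
E
```

```text
22.875
```

View pics/s8.png

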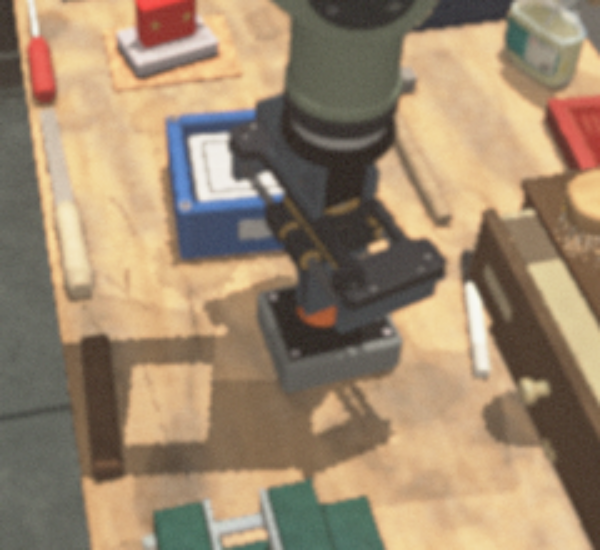

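The button (px 317,315) is pressed flush, the plate stays down, and the tamper stands on the pad. It has been held over 2.5 s; now I release it.

Request:
arm_command(motion=[{"offset": [0, 0, -0.003], "spin": 0}, {"offset": [0, 0, -0.012], "spin": 0}, {"offset": [0, 0, -0.04], "spin": 0}, {"offset": [0, 0, -0.05], "spin": 0}, {"offset": [0, 0, -0.03], "spin": 0}])

```text
time_s: 23.5
ee_pos: [557.4, -132.4, 204.7]
ee_rot: [179.9, -0.2, 13.5]
force: [-0.1, 0.1, -0.9]
gripper_width: 0.7
gripper_force: 0.0
```

Request:
arm_command(motion=[{"offset": [0, 0, 0], "spin": 0}, {"offset": [0, 0, 0], "spin": 0}, {"offset": [0, 0, 0], "spin": 0}])

```text
time_s: 23.88
ee_pos: [555.8, -132.1, 200.2]
ee_rot: [-179.9, 0.2, 13.5]
force: [-0.5, -0.2, 0.8]
gripper_width: 0.4
gripper_force: 0.0
```

```bash
python3 - <<'E'
from fit import *
s=env.state(); print(s['time_s'],s['ee_pos'].round(1),s['force'].round(1))
p,d,P=cloud('wrist')
M=masks(p,P)['button']; Q=P[M]; print('button z',np.percentile(Q[:,2],90).round(1))
p,d,P=cloud('side'); m=masks(p,P); Q=P[m['plate']]; print(plane(Q[(Q[:,2]<58)&(Q[:,2]>40)])); print(rect(P[m['foot']]))
E
```

```text
23.875 [ 555.8 -132.1  200.2] [-0.5 -0.2  0.8]
button z 62.6
(array([-1.70000e-03, -6.00000e-04,  5.17242e+01]), array([540.2,  32.3,  51.7]), np.float64(1.05))
(array([507.2, 250.7]), array([90.3, 60. ]), 12.7)
```

```bash
python3 -c "
from workcell import env
print(env.job_done())"
```

```text
the job is handed in; nothing more can be done
None
```

I handed in the job at about 24 s: the plate is bottomed out and level after roughly 25 N for over a second, the tamper is back upright on the cork pad, and the orange button was held fully down for about 2.5 s, then released; no verdict came back.

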